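# Set the spice mill for the next tray

### The arm

A 6-joint arm with a two-finger parallel gripper is mounted at the origin on the work surface. World frame = base frame: x ahead of the robot, y to its left, z up, the work surface at z = 0. Lengths are in mm, angles in degrees, forces in N, time in s.
With the tool pointing down it reaches from about 350 to 850 mm from the base axis. Payload 8.1 kg.
Tool frame: the origin (TCP) lies midway between the tips of the shut fingers; the grasp point (between the pads) lies 19 mm behind it; y points along the fingers, x is the direction in which the jaws open and shut, and the axes are right-handed (so a half turn about y gives the same grasp; the last joint's range is limited). The gripper opens to 85 mm and grips with 20 to 120 N. Pads are 22 mm wide; open, the fingers measure 114 mm over their backs; the gripper's body (76 mm by 85 mm) begins 54 mm behind the grasp point. The pads swing forward as they close: fully open they stand 13 mm farther back than shut.
Start: joints at [-71.299, 7.471, 85.268, -0, 87.261, -4.893], TCP at [240.176, -549.837, 231.292] pointing down, gripper open.
Joint ranges: [-169.43, 169.43], [-51.17, 129.36], [1.28, 143.12], [-76.62, 256.62], [0, 156.53], [-152.29, 152.29]. Speed limits (degrees/s): [136.94, 136.94, 159.86, 180, 180, 180].

### API

Orientations are given as [roll, pitch, yaw] about the fixed x, y, z axes, in that order (R = Rz(yaw) Ry(pitch) Rx(roll)).
In Python, from bench import r gives the robot as it stands.
- The arm moves only by the tool move_arm, never from a script. Its arguments are lists of equal length, an entry for each row: "linear": the shift along the tool's x, y, z normalised to -1 to 1, where 1 is 300 mm, a list of three; "twist": the turn, a rotation vector about the tool's x, y, z normalised to -1 to 1, where 1 is pi/2 rad, a list of three; "hand": the opening, from -1 (shut) to 1 (fully open). A call has 1 to 12 rows; each row is the pose to reach, as a shift and turn from the pose measured when the call began, along the tool's axes at that moment; what a row does not reach only later rows make up. A row lasts 1/12 s, in which the tool goes at most 41.7 mm and 7.16 degrees, less where a joint would pass 70% of its speed; a pose out of reach is approached as far as the arm can. A call with a number of a shift or a turn outside -1 to 1 is refused whole. A call with a gripper value outside its range is refused whole. The fingers move at their own pace and stop on an object; "force" is the grip in N (left out, the last holds). Time passes only in rows, so rows that repeat a pose let the fingers close. It gives the time, the measured TCP pose, the force and the opening at its end, in the units of the state.
- r.sense(): the state, without advancing time (a new reading comes with each control period).
- r.snapshot(name): name is "scene" or "top" or "wrist"; returns a dict with "frame" (400x640x3 uint8, red, green, blue), "range_z" (400x640 float32, mm along the optical axis (not along the pixel's ray), 0 where there is no reading), "intrinsics" (3x3 intrinsics, pixels), "R" (3x3) and "t" (3): a world point X has camera coordinates R X + t; the wrist camera has in their place "hand_eye" (4x4, takes a point from camera to tool coordinates, whose origin is the TCP and whose axes are the tool frame's). Camera axes: x right, y down, z forward; pixel columns grow to the right and rows downward; lengths in mm; the calibration is good to about 2 mm. A picture is of the moment at which its call begins: read the wrist's pose just before it.
- r.hand_in(): hands the job in, once; it reports no verdict.
The state is a dict: "time": time; "joint_pos": joint angles; "qd": joint speeds; "joint_efforts": joint torques, N m; "tool_pos": TCP position; "tcp_rot": TCP orientation; "ft_force": force on the tool from outside, world axes, zero at the start; "wrist_torque": the same for the moment, N m; "finger_gap": finger opening in mm.
Only numpy, scipy, OpenCV 4.12 (cv2) and the standard library are available. Lean on these libraries where they do the work, as an engineer would, in place of code of your own. Each camera call takes 0.05 s, during which the arm holds its last target. There are 200 camera calls.

### The job

Get the spice mill ready to fill the next tray: turn its black adjustment ring clockwise until the burrs touch and it will go no further, then back it off exactly three clicks and let go of it. After that, push the discharge chute round on its pivot so that its mouth is over the middle of the open black tray. Do not shift or knock over the trays, the can, the jar or the brush.

Things in the scene. Friction and masses are not known exactly. Their poses are not given: they have to be found in the camera images.
- mill: The spice mill, fixed to the bench: white housing 150 mm (its x) by 215 mm (its y, from -155 to +60), flat top 130 mm above the bench. Origin on the bench straight below the axis of the adjustment ring; z up. A steel feed hopper (68 mm across, top 176 mm above the bench) stands on the housing at its y = -115 mm; a steel spout (50 mm wide, top 139 mm above the bench) sticks out on the +y side to y = 105 mm, above the root of the chute. Its place and yaw (within 0.2 rad) vary.
- ring (a joint): Angle of the adjustment ring, rad. 0 = burrs touching: a hard stop. Turning it counter-clockwise seen from above opens the burrs and raises the value (clockwise lowers it); range 0 to 3.0. It clicks every 20 degrees (0.349 rad): 0, 0.349, 0.698, 1.047, ... and, when let go, is drawn by its detents to within about 0.06 rad of the nearest click (about 0.1 N m to pass a click). It starts 1.6 to 2.6 rad open.
- ring_center (a point): Centre of the adjustment ring: a black ribbed upright cylinder, 60 mm in diameter and 40 mm tall (from 142 to 182 mm above the bench), with a bright steel disc on top; it turns about its vertical axis. This point is on the axis at half height, 162 mm above the bench. Below it lies a dark steel collar, 94 mm in diameter, top 138 mm above the bench, with scale ticks: one red tick (burrs touching, on the mill's +x side) and a white tick for each click, counter-clockwise from it.
- ring_mark (a point): The yellow pointer stripe on the ring's top, 26 mm from the axis, 182 mm above the bench. It points at the red tick (the mill's +x direction) when the burrs touch, and turns with the ring.
- chute (a joint): Swing of the discharge chute about its upright pivot, rad. 0 = straight along the mill's +y; positive is counter-clockwise seen from above (mouth towards the mill's -x). Range -1.0 to 1.0; starts within 0.12 of 0. It stays where it is left; pushing at the mouth takes about 1 to 2 N.
- chute_pivot (a point): Upright pivot axis of the chute, 98 mm above the bench, under the spout, 85 mm from the ring's axis along the mill's +y.
- chute_mouth (a point): Centre of the chute's floor near its free end, 158 mm from the pivot axis, about 82 mm above the bench. The chute is an open aluminium trough, 44 mm wide outside, reaching 168 mm from its pivot, walls 3 mm thick and 25 mm high (near the mouth they reach from 82 to 108 mm above the bench, a few mm more towards the pivot); it passes clear above both trays.
- open_tray: The open black plastic food tray, loose, 108 by 134 mm over its rim (long side along its y), 45 mm high, empty. Origin at the centre of its underside. It stands on one side or the other of the chute, about 158 mm from the pivot (within 20 mm), roughly 0.5 rad from the mill's +y direction.
- lidded_tray: The same tray closed with a white lid, 108 by 138 mm, 52 mm high; it stands on the other side of the chute. Leave it alone. Origin at the centre of its underside.
- spice_can: Steel can, 60 mm in diameter, 110 mm tall, standing on the bench. Leave it alone. Origin at the centre of its underside.
- seed_jar: Amber glass jar with white cap, 64 mm in diameter, 100 mm tall, standing on the bench. Leave it alone. Origin at the centre of its underside.
- brush: Hand brush, 170 mm long, lying on the bench along its own x. Leave it alone.
Mind the look-alikes: they are no part of the job. Leave any blue look-alike of the open_tray alone.

How it is judged (in metres and radians):
On the way, in this order (a step that is already met when the one before it is completed fails the run):
1. the ring is turned clockwise until the burrs touch (ring within 0.1 rad of its stop) (value of joint ring below 0.1 rad), for 0.1 s.
2. the ring is backed off three clicks (0.88 to 1.215 rad) and let go (value of joint ring between 0.88 and 1.215 rad and contact force between the fingers and ring below 0.2 N), for 0.2 s.
3. the chute's mouth is over the middle of the open tray (horizontal distance between chute_mouth and open_tray below 0.03 m), for 0.2 s.
At the end, for the whole second after the job is handed in: The ring rests three clicks open (0.88 to 1.215 rad from the stop) and the chute rests with its mouth point within 30 mm, seen from above, of the open tray's centre (value of joint ring between 0.88 and 1.215 rad and horizontal distance between chute_mouth and open_tray below 0.03 m and velocity of joint chute between -0.05 and 0.05 rad/s); the robot touches nothing.
It fails at once if the open tray is shifted by more than 25 mm or tipped (distance of open_tray from where it was at the start of the episode above 0.025 m or angle between open_tray's own z axis and vertical above 0.35 rad).
It fails at once if the lidded tray is shifted by more than 25 mm or tipped (distance of lidded_tray from where it was at the start of the episode above 0.025 m or angle between lidded_tray's own z axis and vertical above 0.35 rad).
It fails at once if the steel can is shifted by more than 25 mm or tipped (distance of spice_can from where it was at the start of the episode above 0.025 m or angle between spice_can's own z axis and vertical above 0.35 rad).
It fails at once if the amber jar is shifted by more than 25 mm or tipped (distance of seed_jar from where it was at the start of the episode above 0.025 m or angle between seed_jar's own z axis and vertical above 0.35 rad).
It fails at once if the brush is shifted by more than 25 mm (distance of brush from where it was at the start of the episode above 0.025 m).
It also fails if it takes over 67 s, if anything falls off the work surface, if the arm or the gripper's body presses on something with over 40 N, if the wrist force passes 120 N, or if a joint passes its speed limit or range.

## Working session

There is one attempt and no reset: what is moved stays moved. The work goes in short steps, Python scripts to look and compute and a tool call to move; the robot and the scene stay as the last step left them, time stands still between calls to the robot, and variables do not carry over. Pictures are saved under pics/ and viewed, on a budget of 10 in all, crops included, one or two more only if the job needs it, and the job is handed in when it is done.

Besides the shell and the picture viewer there is one more tool, called after ">>>" as name(argument=value, ...) on one line, values as JSON. move_arm: Moves the arm, as the interface text tells. Scaled input: -1 to 1 covers 300 mm each way for a shift and pi/2 rad each way for a turn. Its arguments: {"type":"object","properties":{"linear":{"type":"array","items":{"type":"array","items":{"type":"number","minimum":-1,"maximum":1}}},"twist":{"type":"array","items":{"type":"array","items":{"type":"number","minimum":-1,"maximum":1}}},"hand":{"type":"array","items":{"type":"number"}},"force":{"type":"number"}},"required":["linear","twist","hand"]}

```bash
mkdir -p pics
cat > h.py <<'E'
import numpy as np, cv2, json
from bench import r
def snap(n,save=None):
    s=r.snapshot(n)
    if save: cv2.imwrite('pics/'+save,cv2.cvtColor(s['frame'],cv2.COLOR_RGB2BGR))
    np.savez('last_%s.npz'%n,**{k:np.asarray(v) for k,v in s.items()})
    return s
def cloud(s):
    z=s['range_z'];K=np.asarray(s['intrinsics']);v,u=np.indices(z.shape)
    P=np.stack([(u-K[0,2])/K[0,0]*z,(v-K[1,2])/K[1,1]*z,z],-1)
    return (P-np.asarray(s['t']))@np.asarray(s['R'])
E
python3 - <<'E'
from h import *
print(r.sense())
s=snap('top','top1.png');snap('scene','scene1.png')
print(s['intrinsics'],s['R'],s['t'])
E
```

```text
{'time': 0.0, 'joint_pos': array([-7.13005090e+01,  7.51577169e+00,  8.53304924e+01,  7.88853151e-04,
        8.72584248e+01, -4.89288941e+00]), 'qd': array([ 0.05198375, -0.06969736,  0.0730516 , -0.12811535, -0.04594739,
       -0.01836157]), 'joint_efforts': array([-1.70330532e-03, -5.69405758e+01, -5.00548339e+01, -5.14313961e-04,
        1.48545729e-02,  1.05794149e-05]), 'tool_pos': array([ 239.98952117, -549.32530808,  230.2258543 ]), 'tcp_rot': array([-89.99028572,   0.10424019, -66.40764918]), 'ft_force': array([-0.07646282, -0.47467102,  0.71110304]), 'wrist_torque': array([-0.03571374,  0.06186207, -0.0203583 ]), 'finger_gap': 85.39561452031276}
[[452.0755226    0.         310.61741518]
 [  0.         452.0755226  203.64361298]
 [  0.           0.           1.        ]] [[-2.45978010e-03 -9.99768059e-01  2.13957331e-02]
 [-9.93130926e-01 -6.06104480e-05 -1.17008380e-01]
 [ 1.16982538e-01 -2.15365791e-02 -9.92900429e-01]] [ -93.51392596  533.30212744 1345.21388438]
```

View pics/top1.png

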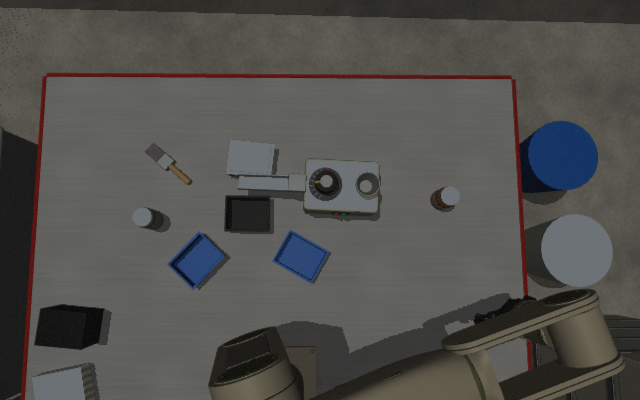

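View pics/scene1.png

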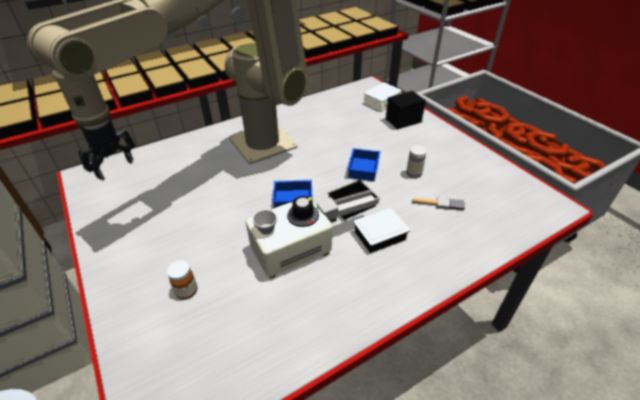

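Run:
```python
from h import *
s=np.load('last_top.npz');P=cloud(s);f=s['frame']
def box(u0,u1,v0,v1,z0,z1):
    q=P[v0:v1,u0:u1].reshape(-1,3);zz=s['range_z'][v0:v1,u0:u1].ravel()
    q=q[(zz>0)&(q[:,2]>z0)&(q[:,2]<z1)]
    c,sz,a=cv2.minAreaRect(q[:,:2].astype(np.float32));print(len(q),'rect c',c,'size',sz,'ang',a,'med',np.median(q,0).round(1),'z',np.percentile(q[:,2],[5,50,95]));return q
print('housing');box(295,385,150,222,120,134)
print('hopper');box(350,385,165,205,165,185)
print('ring');q=box(300,350,160,205,172,195)
print(cv2.minEnclosingCircle(q[:,:2].astype(np.float32)))
print('open');box(220,276,190,238,36,52)
print('lid');box(222,280,135,180,40,60)
print('chute');box(225,300,170,195,80,118)
im=cv2.cvtColor(f,cv2.COLOR_RGB2BGR)
a=cv2.resize(im[130:240,215:390],None,fx=4.5,fy=4.5,interpolation=cv2.INTER_CUBIC)
cv2.imwrite('pics/crop1.png',a)
```

```text
housing
2461 rect c (576.619384765625, -166.64248657226562) size (240.35401916503906, 149.34597778320312) ang 87.14862060546875 med [ 561.  -190.6  128.9] z [123.50217597 128.92495307 133.18037306]
hopper
139 rect c (572.0997314453125, -246.6905059814453) size (65.00736236572266, 66.52731323242188) ang 0.23855209350585938 med [ 580.7 -253.8  172.9] z [165.87254676 172.87147587 178.72987944]
ring
380 rect c (578.4580688476562, -132.53082275390625) size (58.38716125488281, 59.18440628051758) ang 75.61920166015625 med [ 577.7 -132.8  182.1] z [177.50456717 182.06631445 185.86880617]
((578.7009887695312, -132.69491577148438), 30.917627334594727)
open
377 rect c (503.9942626953125, 98.2133560180664) size (135.20066833496094, 109.46976470947266) ang 89.7680892944336 med [500.6  98.3  44.3] z [39.25878276 44.29128408 48.27469716]
lid
1482 rect c (669.8623657226562, 90.2154541015625) size (137.79843139648438, 110.1969223022461) ang 83.70263671875 med [672.3  92.7  50.6] z [45.85557969 50.57552129 55.40361043]
chute
798 rect c (587.9476318359375, 39.59986114501953) size (165.22142028808594, 45.3351936340332) ang 86.91940307617188 med [589.9  46.5  93.2] z [ 83.69743178  93.23624446 114.16865237]
```

View pics/crop1.png

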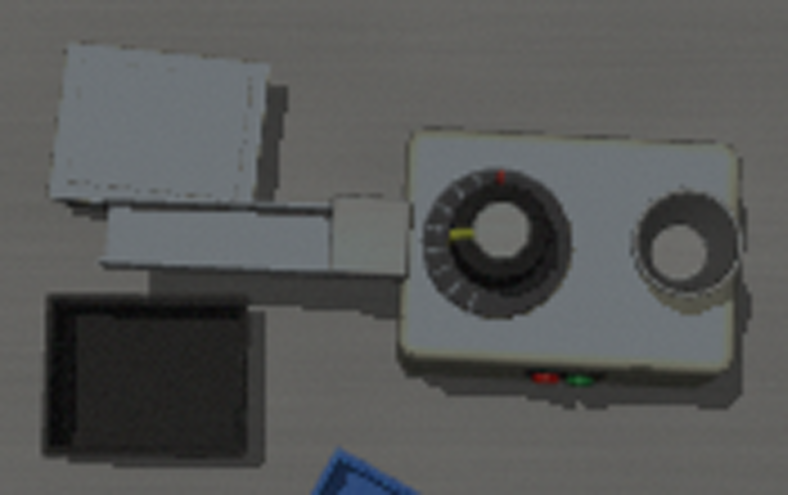

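```bash
cat >> h.py <<'E'
from scipy.spatial.transform import Rotation as Ro
def plan(p,yaw):
    s=r.sense();R0=Ro.from_euler('xyz',s['tcp_rot'],degrees=True);R1=Ro.from_euler('xyz',[-90,0,yaw],degrees=True)
    l=R0.inv().apply(np.array(p)-s['tool_pos'])/300
    w=(R0.inv()*R1).as_rotvec()/(np.pi/2)
    print('t',round(s['time'],2),'pos',s['tool_pos'].round(1),'rot',s['tcp_rot'].round(1),'F',s['ft_force'].round(1),'T',s['wrist_torque'].round(2),'gap',round(s['finger_gap'],1),'j6',s['joint_pos'][5].round(1))
    print('lin',l.round(4),'tw',w.round(4))
E
python3 -c "
from h import *
plan([409,-340,235],-10);plan([578.5,-132.6,235],-10)"
```

```text
t 0.1 pos [ 240.  -549.3  230.3] rot [-90.    0.1 -66.4] F [-0.5 -0.1 -0.3] T [-0.01 -0.02  0.01] gap 85.4 j6 -4.9
lin [-0.414  -0.0147  0.7955] tw [-6.000e-04 -6.267e-01 -1.000e-03]
t 0.1 pos [ 240.  -549.3  230.3] rot [-90.    0.1 -66.4] F [-0.5 -0.1 -0.3] T [-0.01 -0.02  0.01] gap 85.4 j6 -4.9
lin [-0.8215 -0.0138  1.5899] tw [-6.000e-04 -6.267e-01 -1.000e-03]
```

>>> move_arm(linear=[[-0.41, 0, 0.795], [-0.41, 0, 0.795], [-0.41, 0, 0.795], [-0.41, 0, 0.795], [-0.41, 0, 0.795], [-0.41, 0, 0.795], [-0.41, 0, 0.795], [-0.41, 0, 0.795], [-0.41, 0, 0.795], [-0.41, 0, 0.795]], twist=[[0, -0.627, 0], [0, -0.627, 0], [0, -0.627, 0], [0, -0.627, 0], [0, -0.627, 0], [0, -0.627, 0], [0, -0.627, 0], [0, -0.627, 0], [0, -0.627, 0], [0, -0.627, 0]], hand=[1, 1, 1, 1, 1, 1, 1, 1, 1, 1])

```text
time: 0.93
tool_pos: [409.3, -341.0, 230.3]
tcp_rot: [-89.9, 0.1, -10.1]
ft_force: [0.1, -0.3, -0.5]
finger_gap: 85.5
```

```bash
python3 -c "
from h import *
plan([578.5,-132.6,235],-10)"
```

```text
t 0.93 pos [ 409.3 -341.   230.3] rot [-89.9   0.1 -10.1] F [ 0.1 -0.3 -0.5] T [0.01 0.02 0.06] gap 85.5 j6 -35.2
lin [ 0.433  -0.0152  0.783 ] tw [-0.001  -0.0015 -0.0009]
```

>>> move_arm(linear=[[0.433, -0.015, 0.783], [0.433, -0.015, 0.783], [0.433, -0.015, 0.783], [0.433, -0.015, 0.783], [0.433, -0.015, 0.783], [0.433, -0.015, 0.783], [0.433, -0.015, 0.783], [0.433, -0.015, 0.783], [0.433, -0.015, 0.783]], twist=[[0, 0, 0], [0, 0, 0], [0, 0, 0], [0, 0, 0], [0, 0, 0], [0, 0, 0], [0, 0, 0], [0, 0, 0], [0, 0, 0]], hand=[1, 1, 1, 1, 1, 1, 1, 1, 1])

```text
time: 1.68
tool_pos: [578.5, -132.7, 234.4]
tcp_rot: [-89.9, 0.1, -10.3]
ft_force: [-0.2, 0.1, 0.3]
finger_gap: 85.1
```

```bash
python3 -c "
from h import *
plan([578.5,-132.6,153],-10)
s=snap('wrist','w1.png');print(s['hand_eye'])"
```

```text
t 1.68 pos [ 578.5 -132.7  234.4] rot [-89.9   0.1 -10.3] F [-0.2  0.1  0.3] T [-0.02  0.04 -0.  ] gap 85.1 j6 -7.6
lin [7.000e-04 2.712e-01 1.000e-04] tw [-0.0008 -0.003  -0.0016]
[[ 9.99999853e-01  4.90342485e-04 -2.31947220e-04 -2.04211475e-01]
 [ 3.61953048e-04 -2.84709574e-01  9.58613753e-01 -1.42288943e+02]
 [ 4.04011456e-04 -9.58613696e-01 -2.84709709e-01  7.22373279e+01]
 [ 0.00000000e+00  0.00000000e+00  0.00000000e+00  1.00000000e+00]]
```

View pics/w1.png

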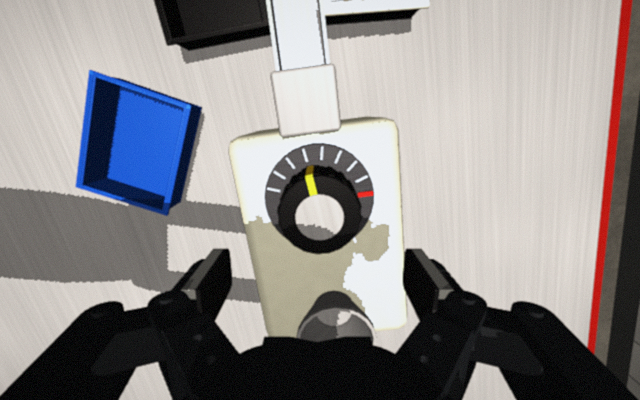

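>>> move_arm(linear=[[0, 0.1, 0], [0, 0.2, 0], [0, 0.27, 0], [0, 0.298, 0], [0, 0.298, 0], [0, 0.298, 0], [0, 0.298, 0], [0, 0.298, 0], [0, 0.298, 0], [0, 0.298, 0], [0, 0.298, 0], [0, 0.298, 0]], twist=[[0, 0, 0], [0, 0, 0], [0, 0, 0], [0, 0, 0], [0, 0, 0], [0, 0, 0], [0, 0, 0], [0, 0, 0], [0, 0, 0], [0, 0, 0], [0, 0, 0], [0, 0, 0]], hand=[1, 1, 1, 1, 1, 0.3, 0.3, 0.3, 0.3, 0.3, 0.3, 0.3], force=40)

```text
time: 2.73
tool_pos: [579.7, -134.6, 148.0]
tcp_rot: [-90.0, -0.2, -10.3]
ft_force: [1.5, -4.4, 6.8]
finger_gap: 58.8
```

```bash
python3 -c "
from h import *
plan([578.5,-132.6,145],-70)"
```

```text
t 2.73 pos [ 579.7 -134.6  148. ] rot [-90.   -0.2 -10.3] F [ 1.5 -4.4  6.8] T [-0.5  -0.19  0.07] gap 58.8 j6 -7.7
lin [-0.005   0.0098  0.0058] tw [-0.0007  0.6631  0.0018]
```

>>> move_arm(linear=[[0, 0, 0], [0, 0, 0], [0, 0, 0], [0, 0, 0], [0, 0, 0], [0, 0, 0], [0, 0, 0], [0, 0, 0], [0, 0, 0], [0, 0, 0], [0, 0, 0], [0, 0, 0]], twist=[[0, 0.05, 0], [0, 0.12, 0], [0, 0.19, 0], [0, 0.26, 0], [0, 0.33, 0], [0, 0.4, 0], [0, 0.47, 0], [0, 0.54, 0], [0, 0.61, 0], [0, 0.68, 0], [0, 0.72, 0], [0, 0.72, 0]], hand=[0, 0, 0, 0, 0, 0, 0, 0, 0, 0, 0, 0], force=50)

```text
time: 3.73
tool_pos: [577.1, -132.3, 148.0]
tcp_rot: [-90.1, 0.2, -75.3]
ft_force: [-15.6, 9.5, 8.4]
finger_gap: 58.9
```

```bash
python3 -c "
from h import *
plan([578.5,-132.6,148],-107)
snap('wrist','w2.png')"
```

```text
t 3.73 pos [ 577.1 -132.3  148. ] rot [-90.1   0.2 -75.3] F [-15.6   9.5   8.4] T [1.1  2.12 0.05] gap 58.9 j6 57.4
lin [0.002  0.0001 0.0042] tw [ 0.0022  0.3521 -0.0016]
```

View pics/w2.png

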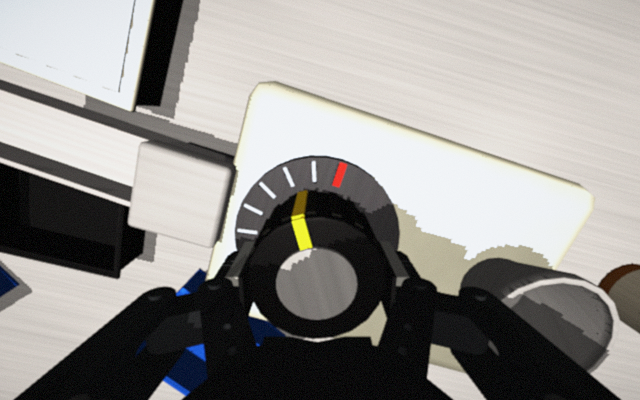

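>>> move_arm(linear=[[0, 0, 0], [0, 0, 0], [0, 0, 0], [0, 0, 0], [0, 0, 0], [0, 0, 0], [0, 0, 0], [0, 0, 0]], twist=[[0, 0.05, 0], [0, 0.11, 0], [0, 0.17, 0], [0, 0.23, 0], [0, 0.28, 0], [0, 0.3, 0], [0, 0.3, 0], [0, 0.3, 0]], hand=[0, 0, 0, 0, 0, 0, 0, 0])

```text
time: 4.45
tool_pos: [576.9, -130.7, 148.2]
tcp_rot: [-90.3, 0.2, -102.1]
ft_force: [-0.7, 6.3, -0.6]
finger_gap: 58.6
```

```bash
python3 -c "
from h import *
plan([577,-132,148],-110)"
```

```text
t 4.45 pos [ 576.9 -130.7  148.2] rot [ -90.3    0.2 -102.1] F [-0.7  6.3 -0.6] T [ 0.49  0.12 -0.1 ] gap 58.6 j6 84.2
lin [0.0041 0.0005 0.0013] tw [ 0.0033  0.0879 -0.0021]
```

>>> move_arm(linear=[[0, 0, 0], [0, 0, 0], [0, 0, 0], [0, 0, 0], [0, 0, 0], [0, 0, 0]], twist=[[0, 0.03, 0], [0, 0.06, 0], [0, 0.09, 0], [0, 0.12, 0], [0, 0.12, 0], [0, 0.12, 0]], hand=[0, 0, 0, 0, 0, 0])

```text
time: 4.95
tool_pos: [575.4, -129.3, 148.0]
tcp_rot: [-90.6, 0.2, -112.8]
ft_force: [-6.6, 4.7, 2.9]
finger_gap: 58.9
```

```bash
python3 -c "
from h import *
plan([577,-132,148],-110)
snap('wrist','w3.png')"
```

```text
t 4.95 pos [ 575.4 -129.3  148. ] rot [ -90.6    0.2 -112.8] F [-6.6  4.7  2.9] T [0.63 1.11 0.13] gap 58.9 j6 95.0
lin [ 0.0063 -0.0001  0.0085] tw [ 0.0061 -0.0315 -0.0021]
```

View pics/w3.png

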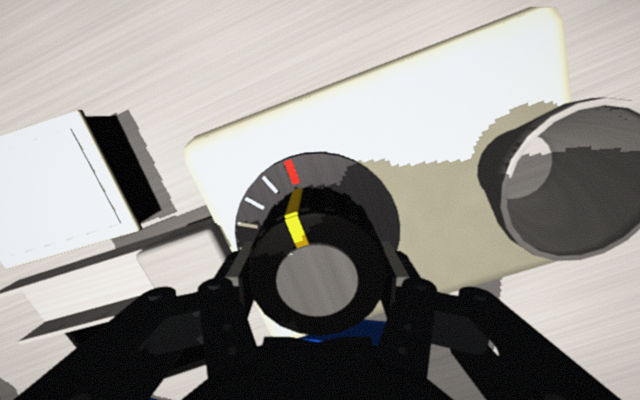

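```bash
cat >> h.py <<'E'
def wpt(s,pos,rot,uv,z):
    K=np.asarray(s['intrinsics']);H=np.asarray(s['hand_eye']);R=Ro.from_euler('xyz',rot,degrees=True).as_matrix()
    d=R@H[:3,:3]@np.linalg.inv(K)@[uv[0],uv[1],1];o=R@H[:3,3]+pos
    return o+d*(z-o[2])/d[2]
def ang(s,pos,rot,white=None):
    """yellow stripe on ring top, disc centre -> angles in world"""
    f=cv2.cvtColor(s['frame'],cv2.COLOR_RGB2HSV)
    for n,lo,hi,z in(('yellow',(22,120,150),(35,255,255),182),('red',(0,150,120),(8,255,255),138)):
        m=cv2.inRange(f,lo,hi);m[:120]=0;m[:, :200]=0;m[:,440:]=0
        k,l,st,c=cv2.connectedComponentsWithStats(m)
        if k<2: print(n,'none');continue
        i=1+st[1:,4].argmax();p=wpt(s,pos,rot,c[i],z);C=np.array([577.3,-132])
        d=p[:2]-C;print(n,c[i].round(1),st[i],p.round(1),'r',np.hypot(*d).round(1),'ang',np.degrees(np.arctan2(d[1],d[0])).round(1))
E
python3 - <<'E'
from h import *
s=dict(np.load('last_wrist.npz'));p=[575.4,-129.3,148];q=[-90.6,.2,-112.8]
ang(s,p,q)
print('disc',wpt(s,p,q,(317,281),182))
E
```

```text
yellow [295.7 229.2] [285 212  23  36 455] [ 604.3 -132.6  182. ] r 27.0 ang -1.2
red [291.4 171.5] [284 159  16  25 201] [ 619.5 -133.4  138. ] r 42.2 ang -1.9
disc [ 579.21725006 -131.26623639  182.        ]
```

>>> move_arm(linear=[[0.003, 0, 0.012], [0.003, 0, 0.012], [0.003, 0, 0.012], [0.003, 0, 0.012], [0.003, 0, 0.012], [0.003, 0, 0.012]], twist=[[0, 0.02, 0], [0, 0.05, 0], [0, 0.08, 0], [0, 0.08, 0], [0, 0.08, 0], [0, 0.08, 0]], hand=[0, 0, 0, 0, 0, 0])

```text
time: 5.5
tool_pos: [578.6, -130.4, 148.1]
tcp_rot: [-90.6, 0.2, -119.9]
ft_force: [2.1, 5.1, -2.2]
finger_gap: 58.8
```

```bash
python3 -c "
from h import *
plan([578.5,-132,148],-60)
q=r.sense();s=snap('wrist','w4.png');ang(s,q['tool_pos'],q['tcp_rot'])"
```

```text
t 5.5 pos [ 578.6 -130.4  148.1] rot [ -90.6    0.2 -119.9] F [ 2.1  5.1 -2.2] T [ 0.82 -0.53  0.92] gap 58.8 j6 102.0
lin [0.0048 0.0002 0.0023] tw [ 0.005  -0.6653 -0.0053]
yellow [289.1 239.7] [277 223  26  35 435] [ 604.3 -132.6  182. ] r 27.0 ang -1.2
red [283.2 181.4] [275 170  18  24 189] [ 619.4 -133.3  138. ] r 42.1 ang -1.8
```

>>> move_arm(linear=[[0.002, 0, 0], [0.002, 0, 0], [0.002, 0, 0], [0.002, 0, 0], [0.002, 0, 0], [0.002, 0, 0], [0.002, 0, 0], [0.002, 0, 0], [0.002, 0, 0], [0.002, 0, 0], [0.002, 0, 0], [0.002, 0, 0]], twist=[[0, -0.07, 0], [0, -0.14, 0], [0, -0.21, 0], [0, -0.28, 0], [0, -0.35, 0], [0, -0.42, 0], [0, -0.49, 0], [0, -0.56, 0], [0, -0.63, 0], [0, -0.68, 0], [0, -0.68, 0], [0, -0.68, 0]], hand=[0, 0, 0, 0, 0, 0, 0, 0, 0, 0, 0, 0])

```text
time: 6.55
tool_pos: [578.7, -132.1, 148.1]
tcp_rot: [-90.1, 0.5, -58.8]
ft_force: [5.0, -3.6, -6.3]
finger_gap: 59.0
```

```bash
python3 -c "
from h import *
plan([578.5,-132,148],-60)
q=r.sense();s=snap('wrist','w5.png');ang(s,q['tool_pos'],q['tcp_rot'])"
```

```text
t 6.55 pos [ 578.7 -132.1  148.1] rot [-90.1   0.5 -58.8] F [ 5.  -3.6 -6.3] T [-1.37 -1.   -0.08] gap 59.0 j6 40.8
lin [-0.0006  0.0003 -0.0004] tw [ 0.0015  0.0134 -0.0054]
yellow [289.5 239.3] [277 221  27  36 455] [ 592.8 -110.9  182. ] r 26.2 ang 53.7
red [358.7 186.2] [349 175  20  23 199] [ 619.5 -133.4  138. ] r 42.2 ang -2.0
```

>>> move_arm(linear=[[0, 0, 0], [0, 0, 0], [0, 0, 0], [0, 0, 0], [0, 0, 0], [0, 0, 0], [0, 0, 0], [0, -0.05, 0], [0, -0.15, 0], [0, -0.28, 0], [0, -0.28, 0], [0, -0.28, 0]], twist=[[0, 0, 0], [0, 0, 0], [0, 0, 0], [0, 0, 0], [0, 0, 0], [0, 0, 0], [0, 0, 0], [0, 0, 0], [0, 0, 0], [0, 0, 0], [0, 0, 0], [0, 0, 0]], hand=[1, 1, 1, 1, 1, 1, 1, 1, 1, 1, 1, 1])

```text
time: 7.6
tool_pos: [581.2, -133.2, 236.0]
tcp_rot: [-89.9, 0.2, -58.8]
ft_force: [0.8, -0.2, -0.9]
finger_gap: 85.2
```

```bash
python3 -c "
from h import *
plan([620,75,230],-90)
q=r.sense();s=snap('wrist','w6.png');ang(s,q['tool_pos'],q['tcp_rot'])"
```

```text
t 7.6 pos [ 581.2 -133.2  236. ] rot [-89.9   0.2 -58.8] F [ 0.8 -0.2 -0.9] T [-0.03  0.04 -0.01] gap 85.2 j6 40.8
lin [-0.5269  0.023   0.4699] tw [-0.0008  0.3464 -0.0025]
yellow [298.8 188.5] [292 178  15  22 160] [ 593.1 -111.1  182. ] r 26.2 ang 53.0
red [341.5 162.6] [336 155  12  16  87] [ 619.5 -133.5  138. ] r 42.2 ang -2.0
```

View pics/w6.png

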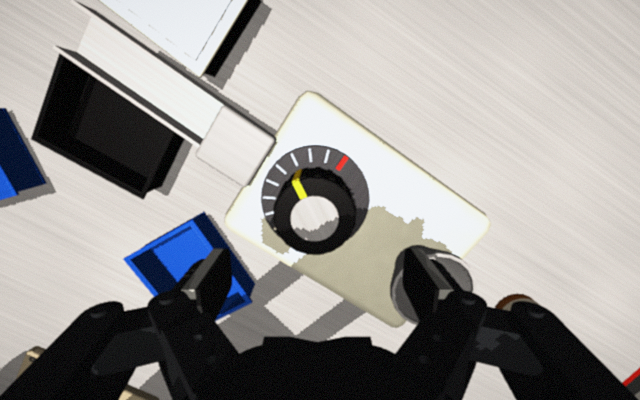

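>>> move_arm(linear=[[-0.51, 0, 0.56], [-0.51, 0, 0.56], [-0.51, 0, 0.56], [-0.51, 0, 0.56], [-0.51, 0, 0.56], [-0.51, 0, 0.56], [-0.51, 0, 0.56], [-0.51, 0, 0.56], [-0.51, 0, 0.56], [-0.51, 0, 0.56]], twist=[[0, 0, 0], [0, 0, 0], [0, 0, 0], [0, 0, 0], [0, 0, 0], [0, 0, 0], [0, 0, 0], [0, 0, 0], [0, 0, 0], [0, 0, 0]], hand=[-1, -1, -1, -1, -1, -1, -1, -1, -1, -1])

```text
time: 8.48
tool_pos: [644.0, 83.7, 233.6]
tcp_rot: [-90.1, 0.4, -58.9]
ft_force: [0.3, 0.2, -0.4]
finger_gap: -0.2
```

```bash
python3 -c "
from h import *
plan([645,85,88],-60)"
```

```text
t 8.48 pos [644.   83.7 233.6] rot [-90.1   0.4 -58.9] F [ 0.3  0.2 -0.4] T [-0.04  0.01 -0.02] gap -0.2 j6 61.6
lin [0.0012 0.4852 0.0059] tw [ 0.0012  0.0122 -0.0043]
```

>>> move_arm(linear=[[0, 0.13, 0], [0, 0.26, 0], [0, 0.38, 0], [0, 0.48, 0], [0, 0.48, 0], [0, 0.48, 0]], twist=[[0, 0, 0], [0, 0, 0], [0, 0, 0], [0, 0, 0], [0, 0, 0], [0, 0, 0]], hand=[-1, -1, -1, -1, -1, -1])

```text
time: 8.98
tool_pos: [641.4, 83.0, 87.7]
tcp_rot: [-90.4, 0.5, -59.0]
ft_force: [0.3, -0.5, 1.1]
finger_gap: 0.2
```

>>> move_arm(linear=[[-0.012, 0, -0.022], [-0.024, 0, -0.044], [-0.036, 0, -0.066], [-0.048, 0, -0.088], [-0.06, 0, -0.11], [-0.072, 0, -0.132], [-0.084, 0, -0.154], [-0.096, 0, -0.176], [-0.108, 0, -0.2], [-0.12, 0, -0.225], [-0.135, 0, -0.25], [-0.135, 0, -0.25]], twist=[[0, 0, 0], [0, 0, 0], [0, 0, 0], [0, 0, 0], [0, 0, 0], [0, 0, 0], [0, 0, 0], [0, 0, 0], [0, 0, 0], [0, 0, 0], [0, 0, 0], [0, 0, 0]], hand=[-1, -1, -1, -1, -1, -1, -1, -1, -1, -1, -1, -1])

```text
time: 9.98
tool_pos: [554.0, 79.1, 87.9]
tcp_rot: [-90.5, 0.6, -59.0]
ft_force: [-0.3, -0.1, -0.7]
finger_gap: 0.1
```

```bash
python3 -c "
from h import *
plan([552.5,78.4,90],-59)
snap('top','top2.png')
s=np.load('last_top.npz');im=cv2.cvtColor(s['frame'],cv2.COLOR_RGB2BGR)
cv2.imwrite('pics/crop2.png',cv2.resize(im[120:250,200:390],None,fx=4,fy=4,interpolation=cv2.INTER_CUBIC))"
```

```text
t 9.98 pos [554.   79.1  87.9] rot [-90.5   0.6 -59. ] F [-0.3 -0.1 -0.7] T [0.02 0.01 0.06] gap 0.1 j6 61.6
lin [-0.0007 -0.007  -0.0056] tw [ 0.0053  0.     -0.0065]
```

View pics/crop2.png

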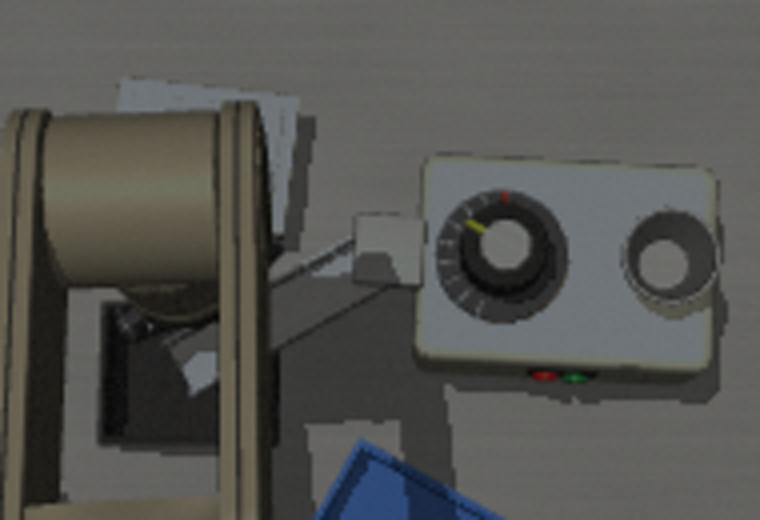

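>>> move_arm(linear=[[0, 0, 0.05], [0, 0, 0.12], [0, -0.15, 0.15], [0, -0.3, 0.15], [0, -0.45, 0.15], [0.15, -0.5, 0.15], [0.3, -0.5, 0.15], [0.45, -0.5, 0.15], [0.6, -0.5, 0.15], [0.75, -0.5, 0.15], [0.85, -0.5, 0.15], [0.85, -0.5, 0.15]], twist=[[0, 0, 0], [0, 0, 0], [0, 0, 0], [0, 0, 0], [0, 0, 0], [0, 0, 0], [0, 0, 0], [0, 0, 0], [0, 0, 0], [0, 0, 0], [0, 0, 0], [0, 0, 0]], hand=[-1, -1, -1, -1, -1, -1, -1, -1, -1, -1, -1, -1])

```text
time: 11.03
tool_pos: [727.4, -123.2, 232.9]
tcp_rot: [-90.6, 0.6, -59.3]
ft_force: [-0.3, 0.6, -0.6]
finger_gap: -0.3
```

Run:
```python
from h import *
plan([552.5,78.4,90],-59)
s=snap('top','top3.png');P=cloud(s)
im=cv2.cvtColor(s['frame'],cv2.COLOR_RGB2BGR)
cv2.imwrite('pics/crop3.png',cv2.resize(im[120:250,200:390],None,fx=4,fy=4,interpolation=cv2.INTER_CUBIC))
def box(u0,u1,v0,v1,z0,z1):
    q=P[v0:v1,u0:u1].reshape(-1,3);q=q[(q[:,2]>z0)&(q[:,2]<z1)]
    print(len(q),cv2.minAreaRect(q[:,:2].astype(np.float32)));return q
q=box(225,290,170,235,74,115);q=q[np.hypot(q[:,0]-583.2,q[:,1]+47.1)>60]
d=q[:,:2]-[583.2,-47.1];r_=np.hypot(*d.T)
a=np.median(np.arctan2(-d[:,0],d[:,1]));print('chute world ang',np.degrees(a),'rmax',np.percentile(r_,98),'mouth',583.2-158*np.sin(a),-47.1+158*np.cos(a))
box(220,276,190,238,36,52)
```

```text
t 11.03 pos [ 727.4 -123.2  232.9] rot [-90.6   0.6 -59.3] F [-0.3  0.6 -0.6] T [-0.03 -0.02 -0.01] gap -0.3 j6 45.7
lin [-0.8709  0.4862 -0.1526] tw [ 0.0064 -0.0029 -0.0062]
383 ((522.96240234375, 60.55085372924805), (45.204139709472656, 89.70293426513672), 28.687170028686523)
chute world ang 26.381333459960747 rmax 166.61492205110181 mouth 512.9937523835601 94.44533830408946
240 ((504.3468017578125, 116.8244400024414), (96.75298309326172, 109.91179656982422), 89.06401824951172)
```

View pics/crop3.png

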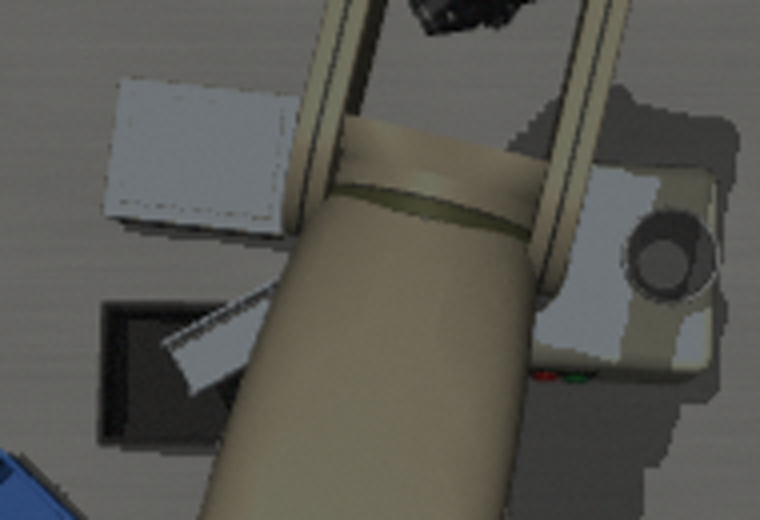

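```bash
python3 -c "
from bench import r
print(r.hand_in())"
```

```text
the job is handed in; nothing more can be done
None
```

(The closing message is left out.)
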